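# Index a valve to the test nozzle and open it

## Task

On the valve test stand, take the swivel table by its upright knob and turn it counter-clockwise, click by click, until the clamped ball valve's pipe points straight at the test nozzle and the table rests in that click; keep the valve shut while you turn. Then open the valve fully with its lever, a quarter turn clockwise until it lies in line with the pipe, without forcing the table out of its click. Let go of everything and leave the things lying round the stand where they are.

Things in the scene. Friction and masses are not known exactly. Their poses are not given: they have to be found in the camera images.
- test_stand: fixed valve test stand: grey bed plate 205x235x15 mm on the table. Origin on the table top under the swivel's axis; -x is its front (faces the robot's left, turned a little towards the robot), +y the left of one who stands before that front. In the middle the swivel table, with a ring of 18 upright steel pins out to 78 mm from the axis, up to 50 mm high; behind on the right a spring plunger that clicks between the pins; a column behind
- panel_edge (a point): middle of the lower front edge of the gauge panel that hangs over the middle of the stand, 155 mm above the table. Panel: 180 mm wide in test_stand's y, up to 330 mm high; front face at x=-6 mm of test_stand, two gauges stand out to x=-22 mm at heights 221 to 289 mm. A hand coming straight down has no room near x=0: lean it 20 to 50 degrees to the front, or to the front and side
- swivel_axis (a point): point on the swivel's upright axis, 50 mm above the table (top of the turning disc); axes as test_stand
- swivel (a joint): angle of the swivel table, rad, counter-clockwise from above; 0 = valve points at nozzle. Clicks firmly every 20 degrees (0.349 rad: -0.698, -0.349, 0, +0.349) and springs into the nearest click when let go. Starts 3 to 5 clicks clockwise of 0 (-1.05 to -1.75). Stops at -2.6 and +0.4. Leaving a click takes about 0.9 N m (9 N at the knob); between clicks it helps you along
- handle_grip (a point): middle of the swivel's handle, a black upright round knob of 20 mm diameter, 60 to 103 mm above the table; the point is 83 mm above the table, 105 mm from the swivel's axis. It is fixed on an arm (up to 60 mm high) of the turning table; at swivel angle q its bearing from the axis is 230 degrees + q, counted counter-clockwise from test_stand's +x
- nozzle_mouth (a point): centre of the test nozzle's open end, 85 mm above the table, 46 mm right of the swivel's axis; the nozzle points to test_stand's +y, its pillar (28x30 mm, 105 mm high) stands 112 mm right of the axis. Axes as test_stand
- valve_lever (a joint): angle of the ball valve's lever, rad: 1.57 shut (square across the pipe; it may start up to 0.1 short of it), 0 fully open (in line with the pipe), stops at both. Friction 0.15 N m (2 N at its end); stays where left. Pushing hard against a stop turns the swivel out of its click
- lever_pivot (a point): pivot of the valve's lever, on the swivel's axis, 117 mm above the table. The valve is clamped on the swivel table. With the swivel at 0 the shut lever points to test_stand's -x (front); it opens clockwise seen from above, a quarter turn, to point to +y (left, away from the nozzle), just before and below the gauge panel
- lever_end (a point): point on the centre line of the valve's flat red lever, 75 mm from its pivot, 11 mm short of its end. The lever is 18 mm wide and lies 112 to 123 mm above the table; the point is at 117 mm. Beyond 40 mm from the axis the room below it is free down to 60 mm height. The brass valve body under it is 68 mm long, 38 mm wide
- measuring_tape_centre (a point): bystander by the stand, loose: a yellow tape measure, 36x128x60 mm, standing on the table; the point is its centre, half-way up
- pump_centre (a point): bystander by the stand, loose: a small white drain pump, 66x125x89 mm; the point is its centre, half-way up
- tin_centre (a point): bystander by the stand, loose: a blue round tin, 68 mm across, 92 mm high; the point is its centre, half-way up
- coupling_centre (a point): bystander by the stand, loose: a grey pipe coupling lying on its side, 37x54x36 mm; the point is its centre, half-way up
- combination_pliers_centre (a point): bystander by the stand, loose: flat-lying pliers with red grips, 54x157x12 mm; the point is its centre, half-way up
- tape_roll_centre (a point): bystander by the stand, loose: a flat-lying roll of black tape, 65 mm across, 18 mm high; the point is its centre, half-way up

How it is judged (in metres and radians):
On the way:
1. the swivel table rests in the click where the valve points at the nozzle (within 4 degrees), the valve still shut (within 15 degrees) (value of joint swivel between -0.07 and 0.07 rad and velocity of joint swivel between -0.1 and 0.1 rad/s and value of joint valve_lever above 1.3 rad), for 0.3 s.
At the end, for the whole second after the job is handed in: The swivel table stands at rest within 4 degrees (0.07 rad) of the click where the valve points at the nozzle, the valve's lever is fully open (within 7 degrees, 0.12 rad, of its open stop), and no bystander has been moved by more than 30 mm (value of joint swivel between -0.07 and 0.07 rad and velocity of joint swivel between -0.1 and 0.1 rad/s and value of joint valve_lever below 0.12 rad); the robot touches nothing.
It fails at once if the valve is opened (by more than about 20 degrees) while the swivel is more than half a click away from the nozzle (value of joint valve_lever below 1.2 rad and (value of joint swivel below -0.175 rad or value of joint swivel above 0.175 rad)).
It fails at once if a bystander is moved by more than 30 mm (distance of any of measuring_tape_centre, pump_centre, tin_centre, coupling_centre, combination_pliers_centre, tape_roll_centre from where it was at the start of the episode above 0.03 m).
It also fails if it takes over 51 s, if anything falls off the work surface, if the arm or the gripper's body presses on something with over 40 N, if the wrist force passes 120 N, or if a joint passes its speed limit or range.

## Robot

A 6-joint arm with a two-finger parallel gripper is mounted at the origin on a cart in front of the work surface, level with it; the furniture and walls round the work are solid. World frame = base frame: x ahead of the robot, y to its left, z up, the work surface at z = 0. Lengths are in m, angles in degrees, forces in N, time in s.
With the tool pointing down it reaches from about 0.325 to 0.775 m from the base axis. Payload 9.3 kg.
Tool frame: the origin (TCP) lies between the finger pads; the fingertips stand 8 mm ahead of it and the grasp point (between the pads) lies 11 mm behind it; z points along the fingers, y is the direction in which the jaws open and shut (so a half turn about z gives the same grasp; the last joint's range is limited). The gripper opens to 85 mm and grips with 20 to 120 N. Pads are 22 mm wide; open, the fingers measure 114 mm over their backs; the gripper's body (76 mm by 85 mm) begins 54 mm behind the grasp point. The pads swing forward as they close: fully open they stand 13 mm farther back than shut.
Start: joints at [-83.973, 14.817, 1.232, 76.415, 0, 81.257], TCP at [0.14, -0.532, 0.214] pointing down, gripper open.
Joint ranges: [-174.27, 174.27], [-52.1, 104.24], [-59.71, 78.15], [-110.17, 111.67], [-87.03, 83.33], [-180, 180]. Speed limits (degrees/s): [127.2, 127.2, 159.86, 180, 180, 180].

## Interface

Orientations are given as a 3x3 rotation matrix whose columns are the frame's x, y, z axes.
In Python, from workcell import arm gives the robot as it stands.
- The arm moves only by the tool carry_out, never from a script. Its arguments are lists of equal length, an entry for each row: "delta_pos": the shift along the tool's x, y, z in mm, a list of three; "dr": the turn, a rotation vector about the tool's x, y, z in degrees, a list of three; "gripper": the finger opening in mm, from 0 to 85.4. A call has 1 to 12 rows; each row shifts and turns the pose as measured when the row begins, along the tool's axes as they then stand; what a row does not reach is not made up. A row lasts 1/8 s, in which the tool goes at most 62.5 mm and 10.7 degrees, less where a joint would pass 70% of its speed; a pose out of reach is approached as far as the arm can. A call with a gripper value outside its range is refused whole. The fingers move at their own pace and stop on an object; "squeeze" is the grip in N (left out, the last holds). Time passes only in rows, so rows that do not move let the fingers close. It gives the time, the measured TCP pose, the force and the opening at its end, in the units of the state.
- arm.observe(): the state, without advancing time (a new reading comes with each control period).
- arm.read_camera(name): name is "scene" or "top" or "wrist"; returns a dict with "image" (384x512x3 uint8, red, green, blue), "fov_y" (degrees; the focal length in pixels is half the picture's height over the tangent of half this angle, whatever the lens; pixels are square), "cx", "cy" (the principal point, pixels), "xyz" and "attitude" of the camera in the world; the wrist camera has in their place "mount" (4x4, takes a point from camera to tool coordinates, whose origin is the TCP and whose axes are the flange's). Camera axes: x right, y down, z forward; pixel columns grow to the right and rows downward; lengths in m; the calibration is good to about 2 mm. A picture is of the moment at which its call begins: read the wrist's pose just before it. There is no depth.
- arm.hand_in(): hands the job in, once; it reports no verdict.
The state is a dict: "time": time; "joints": joint angles; "joint_velocities": joint speeds; "joint_torque": joint torques, N m; "position": TCP position; "orientation": TCP orientation; "wrist_force": force on the tool from outside, world axes, zero at the start; "ft_torque": the same for the moment, N m; "opening": finger opening in m.
Only numpy, scipy, OpenCV 4.12 (cv2) and the standard library are available. Lean on these libraries where they do the work, as an engineer would, in place of code of your own. Each camera call takes 0.05 s, during which the arm holds its last target.

## Working session

There is one attempt and no reset: what is moved stays moved. The work goes in short steps, Python scripts to look and compute and a tool call to move; the robot and the scene stay as the last step left them, time stands still between calls to the robot, and variables do not carry over. Pictures are saved under pics/ and viewed, and the job is handed in when it is done.

Besides the shell and the picture viewer there is one more tool, called after ">>>" as a command line: name --argument value ..., lists and objects as JSON in quotes. carry_out: Moves the arm, as the interface text tells. Its arguments: {"type":"object","properties":{"delta_pos":{"type":"array"},"dr":{"type":"array"},"gripper":{"type":"array"},"squeeze":{"type":"number"}},"required":["delta_pos","dr","gripper"]}

```bash
mkdir -p pics; ls
python3 - <<'E'
from workcell import arm
import cv2,numpy as np
s=arm.observe()
for k,v in s.items(): print(k,np.round(v,4).tolist())
for n in ["scene","top","wrist"]:
    c=arm.read_camera(n)
    cv2.imwrite(f"pics/{n}0.png",c["image"][:,:,::-1])
    print(n,{k:(np.round(v,4).tolist()) for k,v in c.items() if k!="image"})
E
```

```text
pics
time 0.0
joints [-83.9724, 14.8488, 1.1897, 76.4147, -0.0025, 81.258]
joint_velocities [0.0888, 0.0098, 0.0718, -0.002, -0.0704, -0.0438]
joint_torque [-0.0004, -55.5634, 34.4529, 0.0138, -0.0003, -0.0]
position [0.1402, -0.5315, 0.2136]
orientation [[0.967, 0.2549, -0.0002], [0.2549, -0.967, 0.0013], [0.0002, -0.0013, -1.0]]
wrist_force [-0.5173, 0.8187, 0.6126]
ft_torque [-0.0286, -0.0216, -0.0316]
opening 0.0857
scene {'fov_y': 48.733, 'cx': 248.8253, 'cy': 189.9269, 'xyz': [0.7756, 0.5555, 0.8287], 'attitude': [[-0.95, 0.2297, -0.2116], [0.3119, 0.6646, -0.6789], [-0.0153, -0.711, -0.703]]}
top {'fov_y': 55.7829, 'cx': 261.485, 'cy': 189.8792, 'xyz': [0.3595, -0.1034, 0.9507], 'attitude': [[-0.2349, -0.9419, 0.24], [-0.972, 0.2281, -0.0561], [-0.0019, -0.2465, -0.9691]]}
wrist {'fov_y': 60.4882, 'cx': 248.2177, 'cy': 192.5467, 'mount': [[-0.0001, -0.9581, -0.2864, 0.0733], [1.0, 0.0001, -0.0008, -0.0001], [0.0008, -0.2864, 0.9581, -0.16], [0.0, 0.0, 0.0, 1.0]]}
```

View pics/scene0.png

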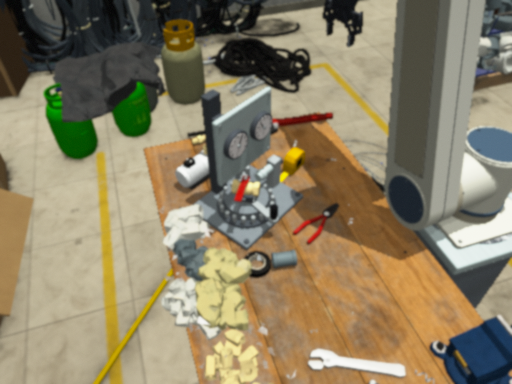

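View pics/top0.png

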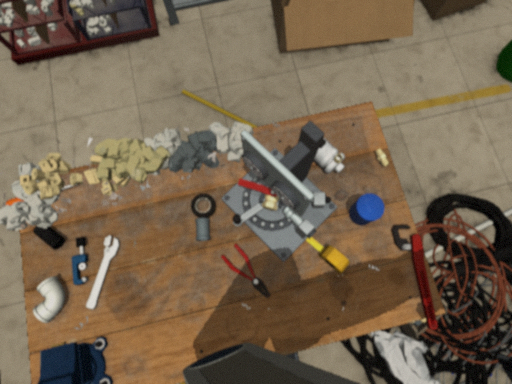

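View pics/wrist0.png

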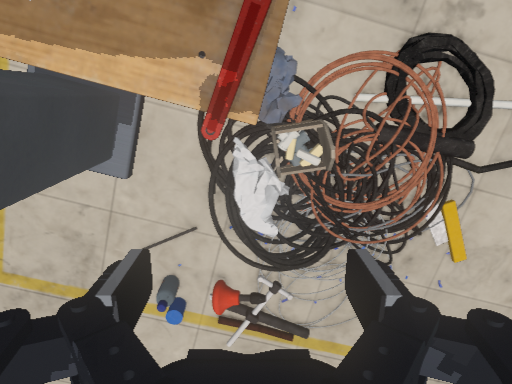

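Run:
```python
import cv2
t=cv2.imread("pics/top0.png")[110:280,180:400]; cv2.imwrite("pics/top0z.png",cv2.resize(t,None,fx=3.5,fy=3.5,interpolation=cv2.INTER_CUBIC))
t=cv2.imread("pics/scene0.png")[80:280,150:350]; cv2.imwrite("pics/scene0z.png",cv2.resize(t,None,fx=3,fy=3,interpolation=cv2.INTER_CUBIC))
```

```text
(no output)
```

View pics/top0z.png

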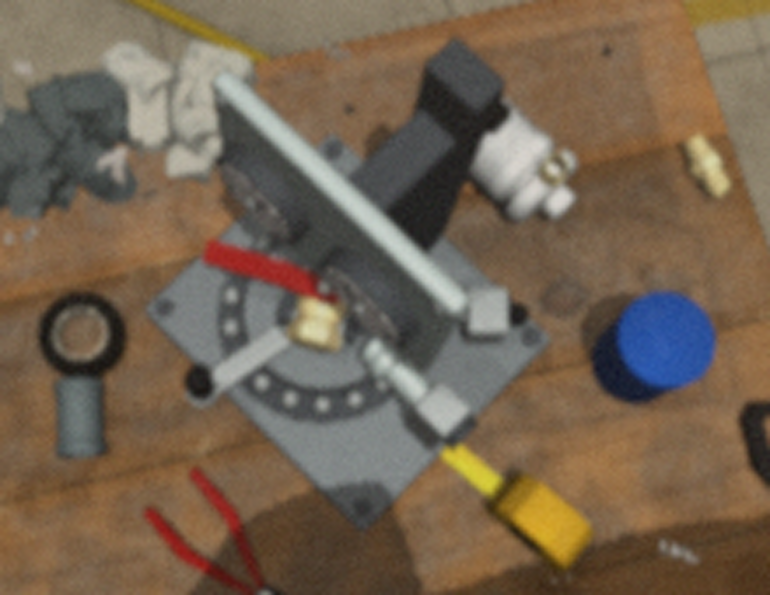

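View pics/scene0z.png

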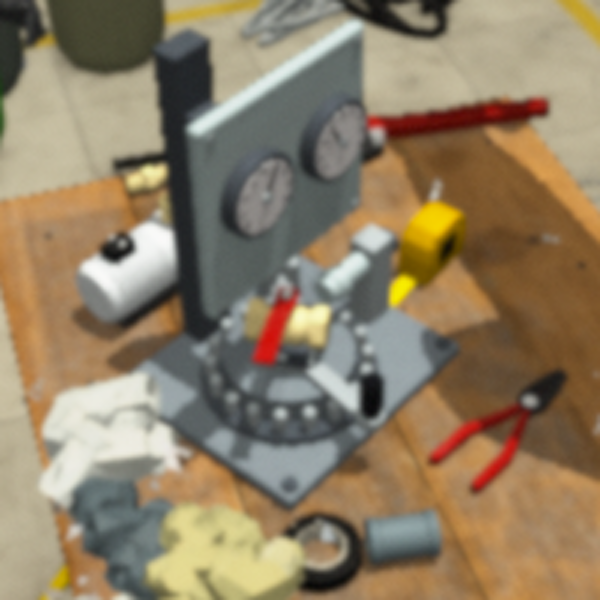

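```bash
cat > h.py <<'E'
import numpy as np
C={"scene":dict(fov=48.733,cx=248.8253,cy=189.9269,p=[0.7756,0.5555,0.8287],R=[[-0.95,0.2297,-0.2116],[0.3119,0.6646,-0.6789],[-0.0153,-0.711,-0.703]]),
"top":dict(fov=55.7829,cx=261.485,cy=189.8792,p=[0.3595,-0.1034,0.9507],R=[[-0.2349,-0.9419,0.24],[-0.972,0.2281,-0.0561],[-0.0019,-0.2465,-0.9691]])}
def ray(n,u,v):
    c=C[n];f=192/np.tan(np.radians(c["fov"]/2))
    return np.array(c["p"]),np.array(c["R"])@np.array([(u-c["cx"])/f,(v-c["cy"])/f,1])
def onz(n,u,v,z):
    p,d=ray(n,u,v);return p+d*(z-p[2])/d[2]
def proj(n,X):
    c=C[n];f=192/np.tan(np.radians(c["fov"]/2));q=np.array(c["R"]).T@(np.array(X)-c["p"])
    return q[0]/q[2]*f+c["cx"],q[1]/q[2]*f+c["cy"]
E
python3 - <<'E'
from h import *
tz=lambda x,y,z:onz("top",180+(x+.5)/3.5-.5,110+(y+.5)/3.5-.5,z)
sz=lambda x,y,z:onz("scene",150+(x+.5)/3-.5,80+(y+.5)/3-.5,z)
P={}
for n,a in dict(cL=(148,308,.015),cB=(362,527,.015),cR=(549,342,.015),cT=(333,138,.015),knob=(201,381,.103),lev_end=(209,250,.123),lev_in=(328,290,.123)).items():
    P[n]=tz(*a);print("top",n,P[n].round(4))
for n,a in dict(cL=(290,503,.015),cB=(460,347,.015),knob=(373,379,.103),lev_endc=(267,360,.123)).items():
    print("scene",n,sz(*a).round(4))
for a,b in [("cL","cB"),("cB","cR"),("cR","cT"),("cT","cL")]:
    d=P[b]-P[a];print(a,b,np.linalg.norm(d),np.degrees(np.arctan2(d[1],d[0])))
# pins top view
pins=[(232,296),(230,327),(239,357),(261,383),(290,399),(321,405),(354,401),(385,389)]
Q=np.array([tz(x,y,.05)[:2] for x,y in pins])
A=np.c_[2*Q,np.ones(len(Q))];s=np.linalg.lstsq(A,(Q**2).sum(1),rcond=None)[0]
print("pin circle",s[:2],np.sqrt(s[2]+s[0]**2+s[1]**2))
E
```

```text
top cL [ 0.5953 -0.0508  0.015 ]
top cB [ 0.3994 -0.1675  0.015 ]
top cR [ 0.4987 -0.3381  0.015 ]
top cT [ 0.6948 -0.2201  0.015 ]
top knob [ 0.5152 -0.08    0.103 ]
top lev_end [ 0.5978 -0.1054  0.123 ]
top lev_in [ 0.5517 -0.1769  0.123 ]
scene cL [ 0.5975 -0.046   0.015 ]
scene cB [ 0.3994 -0.1631  0.015 ]
scene knob [ 0.5181 -0.0752  0.103 ]
scene lev_endc [ 0.5954 -0.1032  0.123 ]
cL cB 0.22799725350204897 -149.1982161845131
cB cR 0.19733434772661418 -59.780884392991915
cR cT 0.2288024890604916 31.038981243847996
cT cL 0.19638062023994013 120.45065629720763
pin circle [ 0.55385243 -0.17765451] 0.06989357143838326
```

```bash
cat >> h.py <<'E'
from scipy.spatial.transform import Rotation as Ro
from scipy.linalg import expm,logm
AX=np.array([0.5545,-0.1765]);TH=-59.35
def stand(v,z=None):  # stand xy -> world
    c,s=np.cos(np.radians(TH)),np.sin(np.radians(TH))
    w=AX+np.array([c*v[0]-s*v[1],s*v[0]+c*v[1]]);return w if z is None else np.r_[w,z]
def tostand(w):
    c,s=np.cos(np.radians(TH)),np.sin(np.radians(TH));d=np.array(w[:2])-AX
    return np.array([c*d[0]+s*d[1],-s*d[0]+c*d[1]])
def Rm(bear,lean):  # hand leans toward world bearing; jaw y at bear-90
    b,l=np.radians(bear),np.radians(lean);o=np.array([np.cos(b),np.sin(b),0]);u=np.array([0,0,1.])
    z=-u*np.cos(l)-o*np.sin(l);x=o*np.cos(l)-u*np.sin(l);return np.c_[x,np.cross(z,x),z]
def T(R,p):
    M=np.eye(4);M[:3,:3]=R;M[:3,3]=p;return M
def cur():
    from workcell import arm
    s=arm.observe();return T(np.array(s["orientation"]),s["position"]),s
def rows(A,B,n):
    S=expm(logm(np.linalg.inv(A)@B).real/n)
    print(n,"x d",(S[:3,3]*1000).round(1),"dr",np.degrees(Ro.from_matrix(S[:3,:3]).as_rotvec()).round(2));return B
E
python3 - <<'E'
from h import *
A,s=cur()
W1=T(Rm(60,0),[.34,-.22,.30]);rows(A,W1,9)
k=np.array([.5165,-.078,.087]);R=Rm(110.6,30);G=T(R,k+.011*R[:,2])
W2=T(R,G[:3,3]-.11*R[:,2]);rows(W1,W2,9);print(W2[:3,3],G[:3,3])
E
```

```text
9 x d [ 39.  -16.1  -9.6] dr [-0.01 -0.   -5.03]
9 x d [26.8 14.1  8.9] dr [-1.47 -3.11 -5.49]
[ 0.49908384 -0.03166505  0.17273651] [ 0.51843513 -0.08314833  0.07747372]
```

>>> carry_out --delta_pos '[[39,-16,-10],[39,-16,-10],[39,-16,-10],[39,-16,-10],[39,-16,-10],[39,-16,-10],[39,-16,-10],[39,-16,-10],[39,-16,-10]]' --dr '[[0,0,-5],[0,0,-5],[0,0,-5],[0,0,-5],[0,0,-5],[0,0,-5],[0,0,-5],[0,0,-5],[0,0,-5]]' --gripper '[85,85,85,85,85,85,85,85,85]'

```text
time: 1.27
position: [0.3424, -0.2121, 0.3039]
orientation: [[0.486, 0.874, -0.002], [0.874, -0.486, 0.008], [0.006, -0.006, -1.0]]
wrist_force: [1.4, -0.5, 0.8]
opening: 0.0851
```

Run:
```python
from h import *
A,s=cur();print(A.round(3),s["joints"],s["time"])
k=np.array([.5165,-.078,.087]);R=Rm(110.6,30);G=T(R,k+.011*R[:,2])
W=T(Rm(90,15),[.44,-.06,.26]);W2=T(R,G[:3,3]-.11*R[:,2]);rows(A,W,6);rows(W,W2,5);rows(A,W2,10)
```

```text
[[ 0.486  0.874 -0.002  0.342]
 [ 0.874 -0.486  0.008 -0.212]
 [ 0.006 -0.006 -1.     0.304]
 [ 0.     0.     0.     1.   ]] [-43.9341777   -0.27515599  -3.74323096  86.92081975   0.23107029
  75.1281866 ] 1.275
6 x d [30.   8.1  4.3] dr [-0.67 -2.51 -4.81]
5 x d [10.  12.3 15. ] dr [-1.58 -2.97 -3.82]
10 x d [23.2 12.8  8.6] dr [-1.32 -2.85 -4.85]
```

>>> carry_out --delta_pos '[[30,8,4],[30,8,4],[30,8,4],[30,8,4],[30,8,4],[30,8,4]]' --dr '[[-0.7,-2.5,-4.8],[-0.7,-2.5,-4.8],[-0.7,-2.5,-4.8],[-0.7,-2.5,-4.8],[-0.7,-2.5,-4.8],[-0.7,-2.5,-4.8]]' --gripper '[85,85,85,85,85,85]'

```text
time: 2.02
position: [0.4413, -0.0537, 0.2612]
orientation: [[-0.013, 1.0, 0.009], [0.963, 0.015, -0.268], [-0.268, 0.005, -0.963]]
wrist_force: [0.4, -0.2, 0.7]
opening: 0.0849
```

Run:
```python
from h import *
A,s=cur();print(A.round(3),s["joints"],s["time"])
k=np.array([.5165,-.078,.087]);R=Rm(110.6,30);G=T(R,k+.011*R[:,2])
W2=T(R,G[:3,3]-.11*R[:,2]);rows(A,W2,5)
```

```text
[[-0.013  1.     0.009  0.441]
 [ 0.963  0.015 -0.268 -0.054]
 [-0.268  0.005 -0.963  0.261]
 [ 0.     0.     0.     1.   ]] [ -7.06645859   2.99040382  -8.1462384   76.36940011 -15.35330029
  81.75363015] 2.025
5 x d [ 8.9 11.8 15.7] dr [-1.48 -2.85 -3.67]
```

>>> carry_out --delta_pos '[[9,12,15.5],[9,12,15.5],[9,12,15.5],[9,12,15.5],[9,12,15.5]]' --dr '[[-1.5,-2.8,-3.7],[-1.5,-2.8,-3.7],[-1.5,-2.8,-3.7],[-1.5,-2.8,-3.7],[-1.5,-2.8,-3.7]]' --gripper '[85,85,85,85,85]'

```text
time: 2.65
position: [0.5015, -0.027, 0.1706]
orientation: [[-0.32, 0.929, 0.186], [0.803, 0.37, -0.467], [-0.503, -0.0, -0.864]]
wrist_force: [0.8, -0.7, -0.1]
opening: 0.085
```

Run:
```python
from h import *
from workcell import arm
import cv2
A,s=cur();print(A.round(4).tolist(),s["joints"],s["time"])
k=np.array([.5165,-.078,.087]);R=Rm(110.6,30);G=T(R,k+.011*R[:,2])
rows(A,G,4)
c=arm.read_camera("wrist");cv2.imwrite("pics/w1.png",c["image"][:,:,::-1])
# project expected
f=192/np.tan(np.radians(c["fov_y"]/2));M=A@np.array(c["mount"])
for n,X in dict(knobtop=[.5165,-.078,.103],knobbot=[.5165,-.078,.06],axis=[*AX,.05],piv=[*AX,.123],nozzle=stand([0,-.046],.085)).items():
    q=np.linalg.inv(M)@np.r_[X,1];print(n,q[0]/q[2]*f+c["cx"],q[1]/q[2]*f+c["cy"])
```

```text
[[-0.3199, 0.9291, 0.1856, 0.5015], [0.803, 0.3698, -0.4673, -0.027], [-0.5029, -0.0005, -0.8644, 0.1706], [0.0, 0.0, 0.0, 1.0]] [  4.48917026   7.01740388 -21.97906679  51.25851931 -28.71429369
  70.27606913] 2.65
4 x d [-1.  -1.1 27.5] dr [0.13 0.05 0.24]
knobtop 241.4342659122094 206.54606493460255
knobbot 242.15789601252982 169.34496358169264
axis 242.54133717288684 232.10220336857486
piv 241.6134163400947 292.6052269198799
nozzle 199.8819303328262 262.50641375202645
```

View pics/w1.png

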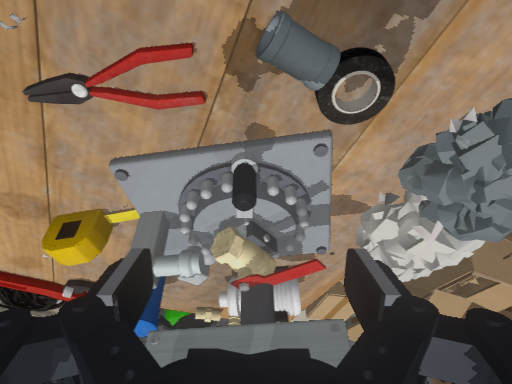

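>>> carry_out --delta_pos '[[-1,-0.5,27.5],[-1,-0.5,27.5],[-1,-0.5,27.5],[-1,-0.5,27.5],[0,0,0]]' --dr '[[0,0,0],[0,0,0],[0,0,0],[0,0,0],[0,0,0]]' --gripper '[85,85,80,60,50]'

```text
time: 3.32
position: [0.5201, -0.0826, 0.0727]
orientation: [[-0.323, 0.929, 0.181], [0.804, 0.371, -0.465], [-0.499, -0.004, -0.866]]
wrist_force: [-0.2, 0.4, 0.1]
opening: 0.0499
```

Run:
```python
from h import *
from workcell import arm
import cv2
A,s=cur();print(A.round(4).tolist(),s["wrist_force"],s["time"],s["opening"])
print("grasp",(A[:3,3]-.011*A[:3,2]).round(4))
c=arm.read_camera("wrist");cv2.imwrite("pics/w2.png",c["image"][:,:,::-1])
```

```text
[[-0.3233, 0.9287, 0.1815, 0.5201], [0.8039, 0.3707, -0.4651, -0.0826], [-0.4992, -0.0044, -0.8665, 0.0727], [0.0, 0.0, 0.0, 1.0]] [-0.19168584  0.38604049  0.07840262] 3.325 0.04988347160342775
grasp [ 0.5181 -0.0775  0.0822]
```

View pics/w2.png

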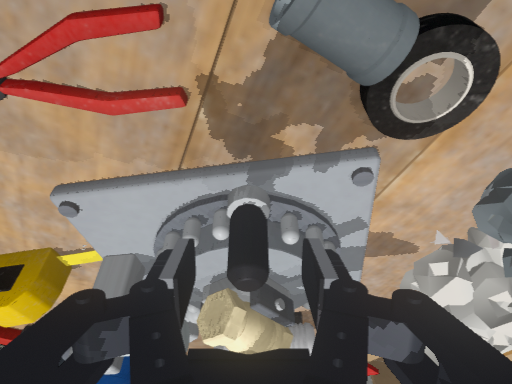

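>>> carry_out --delta_pos '[[-2.5,0,-4.3],[0,0,0],[0,0,0],[0,0,0],[0,0,0],[0,0,0]]' --dr '[[0,0,0],[0,0,0],[0,0,0],[0,0,0],[0,0,0],[0,0,0]]' --gripper '[50,35,20,10,10,10]' --squeeze 25

```text
time: 4.12
position: [0.5196, -0.0817, 0.0823]
orientation: [[-0.322, 0.929, 0.184], [0.803, 0.371, -0.467], [-0.502, -0.003, -0.865]]
wrist_force: [-0.1, -1.3, -1.7]
opening: 0.0149
```

Run:
```python
from h import *
A,s=cur();print(A.round(4).tolist(),s["wrist_force"],s["time"],s["opening"])
g=A[:3,3]-.011*A[:3,2];print("grasp",g.round(4))
def rotz(a):
    M=np.eye(4);M[:3,:3]=Ro.from_euler('z',a,degrees=True).as_matrix();return M
X=T(np.eye(3),[*AX,0])
for a in (4,5,20): rows(A,X@rotz(a)@np.linalg.inv(X)@A,1)
d=g[:2]-AX;print(np.linalg.norm(d),np.degrees(np.arctan2(d[1],d[0])))
```

```text
[[-0.3223, 0.9286, 0.184, 0.5196], [0.8027, 0.3711, -0.4669, -0.0817], [-0.5018, -0.0028, -0.865, 0.0823], [0.0, 0.0, 0.0, 1.0]] [-0.09438643 -1.31940218 -1.67729069] 4.125 0.014860258290362634
grasp [ 0.5176 -0.0765  0.0918]
1 x d [-0.  -7.1  0. ] dr [-2.01 -0.01 -3.46]
1 x d [-0.1 -8.8  0.1] dr [-2.51 -0.01 -4.32]
1 x d [ -4.4 -34.7   2.7] dr [-10.04  -0.06 -17.3 ]
0.10653852234738632 110.25346645928569
```

Run:
```python
from h import *
from workcell import arm
import cv2
c=arm.read_camera("wrist");cv2.imwrite("pics/w3.png",c["image"][:,:,::-1])
print(arm.observe()["opening"])
```

```text
0.014690793238119833
```

View pics/w3.png

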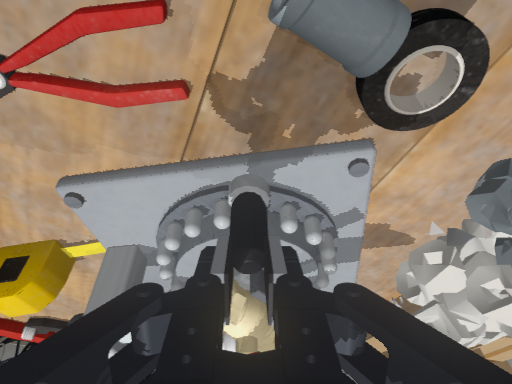

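>>> carry_out --delta_pos '[[0,-8.8,0],[0,-8.8,0]]' --dr '[[-2.5,0,-4.3],[-2.5,0,-4.3]]' --gripper '[10,10]' --squeeze 40

```text
time: 4.42
position: [0.5086, -0.0861, 0.0839]
orientation: [[-0.459, 0.845, 0.273], [0.733, 0.534, -0.421], [-0.502, 0.007, -0.865]]
wrist_force: [-0.5, 6.4, 2.2]
opening: 0.011
```

```bash
cat > st.py <<'E'
from h import *
A,s=cur();g=A[:3,3]-.011*A[:3,2];d=g[:2]-AX
print("t",s["time"],"g",g.round(4),"r",np.linalg.norm(d).round(4),"bear",np.degrees(np.arctan2(d[1],d[0])).round(2),"hand",np.degrees(np.arctan2(A[1,0],A[0,0])).round(2),"lean",np.degrees(np.arccos(-A[2,2])).round(2),"F",s["wrist_force"].round(2),"op",round(s["opening"],4))
E
python3 st.py
```

```text
t 4.425 g [ 0.5056 -0.0815  0.0934] r 0.1069 bear 117.24 hand 122.06 lean 30.11 F [-0.47  6.42  2.23] op 0.011
```

```bash
python3 - <<'E'
from h import *
from workcell import arm
import cv2
c=arm.read_camera("wrist")["image"][130:330,140:360,::-1];cv2.imwrite("pics/w4.png",cv2.resize(c,None,fx=3,fy=3))
c=arm.read_camera("scene")["image"][100:250,170:330,::-1];cv2.imwrite("pics/s4.png",cv2.resize(c,None,fx=4,fy=4))
E
python3 st.py
```

```text
t 4.525 g [ 0.5042 -0.082   0.0938] r 0.107 bear 118.03 hand 121.99 lean 30.14 F [-3.62  7.82  8.  ] op 0.0104
```

View pics/w4.png

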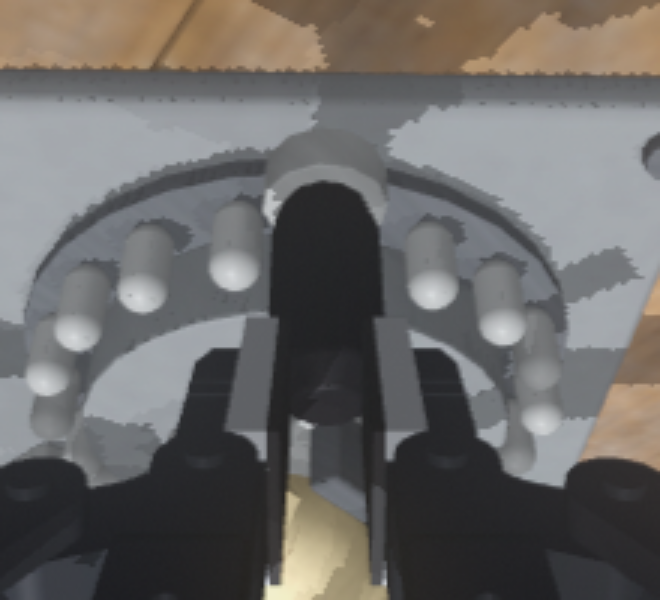

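View pics/s4.png

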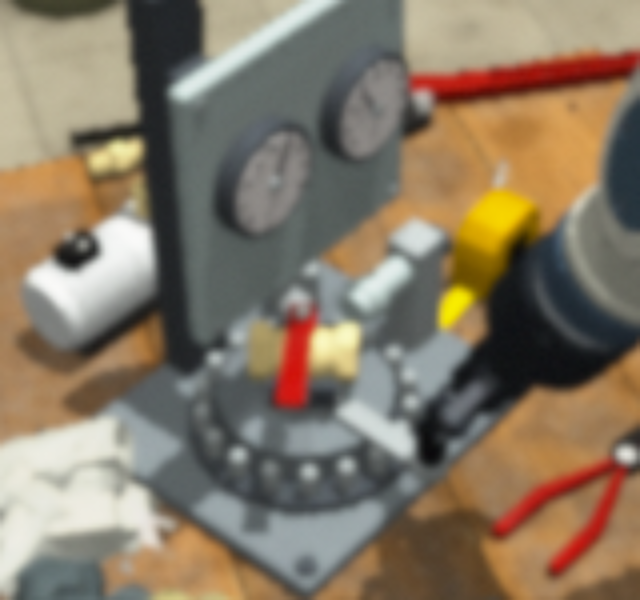

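>>> carry_out --delta_pos '[[0,-10,0],[0,-10,0]]' --dr '[[-2,0,-3.5],[-2,0,-3.5]]' --gripper '[12,12]' --squeeze 40

```text
time: 4.78
position: [0.4919, -0.0964, 0.0849]
orientation: [[-0.56, 0.758, 0.333], [0.658, 0.652, -0.377], [-0.503, 0.008, -0.864]]
wrist_force: [-3.5, -2.3, 0.8]
opening: 0.0123
```

```bash
python3 st.py
```

```text
t 4.775 g [ 0.4882 -0.0922  0.0944] r 0.1072 bear 128.18 hand 130.41 lean 30.21 F [-3.52 -2.29  0.85] op 0.0123
```

>>> carry_out --delta_pos '[[0.5,-9.5,1],[0.5,-9.5,1],[0.5,-9.5,1],[0.5,-9.5,1]]' --dr '[[-2.3,0,-4],[-2.3,0,-4],[-2.3,0,-4],[-2.3,0,-4]]' --gripper '[12,12,12,12]'

```text
time: 5.28
position: [0.4704, -0.1211, 0.0846]
orientation: [[-0.742, 0.495, 0.452], [0.431, 0.869, -0.243], [-0.513, 0.015, -0.858]]
wrist_force: [-10.8, 2.6, 13.7]
opening: 0.0124
```

```bash
python3 st.py
```

```text
t 5.275 g [ 0.4654 -0.1184  0.0941] r 0.1063 bear 146.91 hand 149.82 lean 30.9 F [-10.84   2.63  13.7 ] op 0.0124
```

>>> carry_out --delta_pos '[[0,-9.5,-0.5],[0,-9.5,0],[0,-9.5,0]]' --dr '[[-2.2,0,-3.8],[-2.3,0,-4],[-2.3,0,-4]]' --gripper '[12,12,12]'

```text
time: 5.65
position: [0.4591, -0.1442, 0.0865]
orientation: [[-0.822, 0.262, 0.506], [0.232, 0.965, -0.124], [-0.521, 0.015, -0.854]]
wrist_force: [0.2, 1.4, -0.1]
opening: 0.0121
```

```bash
python3 st.py
```

```text
t 5.65 g [ 0.4535 -0.1428  0.0959] r 0.1064 bear 161.57 hand 164.26 lean 31.38 F [ 0.18  1.37 -0.12] op 0.0121
```

>>> carry_out --delta_pos '[[0,-9,0],[0,-8,0],[0,0,0],[0,0,0]]' --dr '[[-1.8,0,-3],[-1.6,0,-2.8],[0,0,0],[0,0,0]]' --gripper '[12,12,12,12]'

```text
time: 6.15
position: [0.4555, -0.1618, 0.0876]
orientation: [[-0.841, 0.146, 0.521], [0.131, 0.989, -0.066], [-0.525, 0.013, -0.851]]
wrist_force: [-0.4, 1.6, 1.6]
opening: 0.012
```

```bash
python3 st.py
```

```text
t 6.15 g [ 0.4498 -0.1611  0.097 ] r 0.1058 bear 171.64 hand 171.16 lean 31.67 F [-0.42  1.63  1.63] op 0.012
```

>>> carry_out --delta_pos '[[0,0,0],[0,0,0],[0,0,0],[0,0,0],[0,0,-20],[0,0,-30],[0,0,-40],[0,0,-40]]' --dr '[[0,0,0],[0,0,0],[0,0,0],[0,0,0],[0,0,0],[0,0,0],[0,0,0],[0,0,0]]' --gripper '[30,45,50,50,50,50,50,50]'

```text
time: 7.15
position: [0.3864, -0.151, 0.1989]
orientation: [[-0.843, 0.144, 0.518], [0.13, 0.989, -0.063], [-0.521, 0.014, -0.853]]
wrist_force: [0.0, -0.8, -0.5]
opening: 0.05
```

```bash
python3 st.py
python3 - <<'E'
from h import *
from workcell import arm
import cv2
A,s=cur();print(A.round(4).tolist(),s["joints"].round(1))
c=arm.read_camera("wrist");cv2.imwrite("pics/w5.png",c["image"][:,:,::-1]);np.save("w5.npy",A@np.array(c["mount"]))
c=arm.read_camera("scene")["image"][:,:,::-1];cv2.imwrite("pics/s5r.png",c);cv2.imwrite("pics/s5.png",cv2.resize(c[80:280,150:350],None,fx=3,fy=3,interpolation=cv2.INTER_CUBIC))
c=arm.read_camera("top")["image"][:,:,::-1];cv2.imwrite("pics/t5.png",cv2.resize(c[110:280,180:400],None,fx=3.5,fy=3.5,interpolation=cv2.INTER_CUBIC))
E
```

```text
t 7.15 g [ 0.3807 -0.1503  0.2083] r 0.1757 bear 171.42 hand 171.21 lean 31.42 F [ 0.03 -0.78 -0.46] op 0.05
[[-0.8434, 0.1441, 0.5175, 0.3864], [0.1305, 0.9895, -0.0629, -0.151], [-0.5211, 0.0145, -0.8534, 0.1989], [0.0, 0.0, 0.0, 1.0]] [-49.  -17.3 -40.2  42.7  20.4 -36. ]
```

View pics/w5.png

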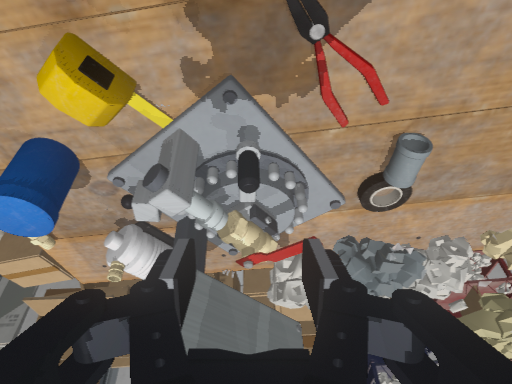

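View pics/s5.png

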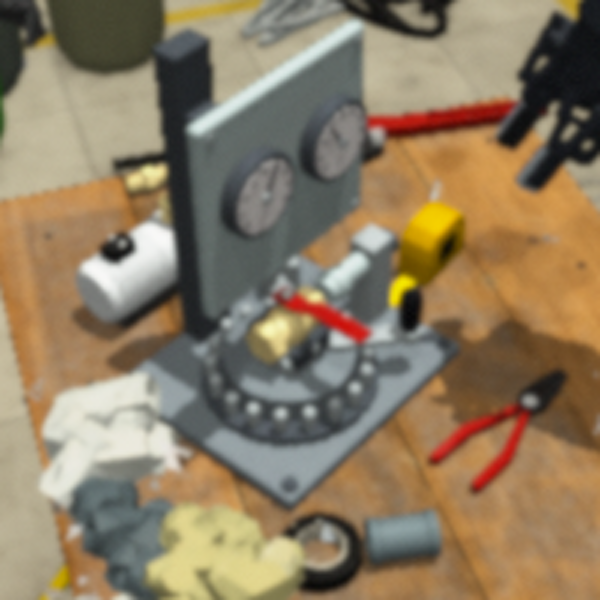

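View pics/t5.png

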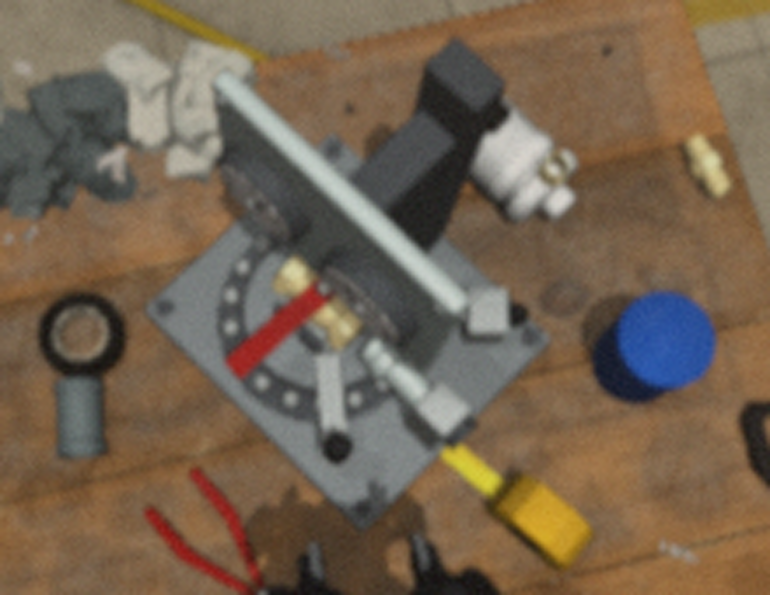

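Run:
```python
from h import *
tz=lambda x,y,z:onz("top",180+(x+.5)/3.5-.5,110+(y+.5)/3.5-.5,z)
sz=lambda x,y,z:onz("scene",150+(x+.5)/3-.5,80+(y+.5)/3-.5,z)
for n,p in dict(ktop=tz(337,444,.103),kscene=sz(408,299,.103),lt=tz(235,369,.123),ls=sz(366,334,.123),li=tz(325,292,.123)).items():
    d=p[:2]-AX;print(n,p.round(4),np.linalg.norm(d).round(4),np.degrees(np.arctan2(d[1],d[0])).round(1)-TH)
# red line direction in top
import cv2
for f,z,fn in (("pics/t5.png",.123,tz),("pics/s5.png",.123,sz)):
    im=cv2.imread(f).astype(int);m=(im[:,:,2]>140)&(im[:,:,1]<80)&(im[:,:,0]<80)
    n,l,st,_=cv2.connectedComponentsWithStats(m.astype(np.uint8))
    for i in range(1,n):
        x,y,w,h,a=st[i]
        if a>600:
            ys,xs=np.where(l==i);P=np.array([fn(a,b,z)[:2] for a,b in zip(xs[::5],ys[::5])])
            mu=P.mean(0);u=np.linalg.svd(P-mu,full_matrices=False)[2][0];t=(P-mu)@u
            print(f,(x,y,w,h),"mid",mu.round(4),"dir stand",(np.degrees(np.arctan2(u[1],u[0]))-TH).round(1),"ends",(mu+u*t.min()).round(4),(mu+u*t.max()).round(4))
J=[.5165,-.078,0]
# rows to pre lever pose
A,s=cur()
```

```text
ktop [ 0.4523 -0.1589  0.103 ] 0.1037 229.54999999999998
kscene [ 0.4586 -0.151   0.103 ] 0.0992 224.45
lt [ 0.514  -0.1041  0.123 ] 0.0829 178.55
ls [ 0.5134 -0.105   0.123 ] 0.0825 179.25
li [ 0.5509 -0.1746  0.123 ] 0.0041 212.25
pics/t5.png (np.int32(228), np.int32(286), np.int32(97), np.int32(89)) mid [ 0.5323 -0.1357] dir stand 178.0 ends [ 0.551  -0.1699] [ 0.514  -0.1023]
pics/s5.png (np.int32(367), np.int32(102), np.int32(148), np.int32(29)) mid [ 0.3463 -0.358 ] dir stand 53.1 ends [ 0.2711 -0.3497] [ 0.4139 -0.3654]
pics/s5.png (np.int32(284), np.int32(295), np.int32(84), np.int32(48)) mid [ 0.535  -0.1324] dir stand 186.9 ends [ 0.5589 -0.1634] [ 0.5131 -0.1039]
pics/s5.png (np.int32(471), np.int32(415), np.int32(56), np.int32(73)) mid [0.4634 0.0418] dir stand 98.7 ends [0.4312 0.0153] [0.4916 0.0649]
pics/s5.png (np.int32(429), np.int32(416), np.int32(65), np.int32(44)) mid [0.4842 0.0156] dir stand 83.8 ends [0.4579 0.0036] [0.513  0.0286]
```

```bash
cat >> h.py <<'E'
RL=Rm(180+TH,42)
def levtcp(phi,r=.065,gap=0.0,z=.100):
    p=np.radians(phi);e=np.array([np.cos(p),np.sin(p)]);n=np.array([np.sin(p),-np.cos(p)])
    c=r*e-(.009+gap+.0145*abs(n[1])+.0193*abs(n[0]))*n
    return T(RL,stand(c+[.0153,0],z))
E
python3 - <<'E'
from h import *
A,s=cur()
P=levtcp(180,gap=.014);U=P.copy();U[:3,3]-=.10*RL[:,2]
print("U",U[:3,3],"P",P[:3,3]);rows(A,U,8);rows(U,P,4)
B=P
for ph in np.arange(180,89,-10):
    N=levtcp(ph);d=RL.T@(N[:3,3]-B[:3,3]);print(ph,(d*1000).round(1),tostand(N[:3,3]).round(3));B=N
E
```

```text
U [ 0.4627904  -0.09529529  0.17431448] P [ 0.49690216 -0.15286043  0.1       ]
8 x d [-1.9 11.4  5.3] dr [ 3.88 -1.25  5.06]
4 x d [ 0.  0. 25.] dr [ 0. -0.  0.]
180 [ 0. 14. -0.] [-0.05  -0.024]
170 [ 2.7  8.6 -2.4] [-0.053 -0.015]
160 [ 1.8  9.7 -1.6] [-0.056 -0.005]
150 [ 0.6 10.7 -0.5] [-0.057  0.005]
140 [-0.9 11.4  0.8] [-0.055  0.017]
130 [-2.6 11.6  2.4] [-0.052  0.029]
120 [-4.5 11.3  4.1] [-0.046  0.04 ]
110 [-6.4 10.3  5.8] [-0.037  0.05 ]
100 [-8.2  8.6  7.4] [-0.026  0.059]
90 [-9.7  6.3  8.7] [-0.013  0.065]
```

>>> carry_out --delta_pos '[[-2,11.4,5],[-2,11.4,5],[-2,11.4,5],[-2,11.4,5],[-2,11.4,5],[-2,11.4,5],[-2,11.4,5],[-2,11.4,5]]' --dr '[[3.9,-1.2,5],[3.9,-1.2,5],[3.9,-1.2,5],[3.9,-1.2,5],[3.9,-1.2,5],[3.9,-1.2,5],[3.9,-1.2,5],[3.9,-1.2,5]]' --gripper '[30,10,0,0,0,0,0,0]'

```text
time: 8.3
position: [0.4638, -0.0937, 0.1698]
orientation: [[-0.364, 0.873, 0.324], [0.645, 0.487, -0.589], [-0.672, -0.005, -0.74]]
wrist_force: [0.6, -0.7, -0.8]
opening: -0.0
```

```bash
python3 st.py
python3 - <<'E'
from h import *
from workcell import arm
import cv2
A,s=cur();print(A.round(4).tolist(),s["joints"].round(1))
P=levtcp(180,gap=.014);U=P.copy();U[:3,3]-=.10*RL[:,2]
rows(A,U,1);rows(A,P,4)
c=arm.read_camera("wrist");cv2.imwrite("pics/w6.png",c["image"][:,:,::-1])
E
```

```text
t 8.3 g [ 0.4602 -0.0872  0.1779] r 0.1298 bear 136.55 hand 119.44 lean 42.24 F [ 0.59 -0.69 -0.79] op -0.0
[[-0.3639, 0.8732, 0.3242, 0.4638], [0.6447, 0.4874, -0.5889, -0.0937], [-0.6722, -0.0053, -0.7403, 0.1698], [0.0, 0.0, 0.0, 1.0]] [  1.   -1.1 -38.3  29.8 -36.5  54. ]
1 x d [-3.7 -1.7 -2.7] dr [-1.22  0.23 -0.9 ]
4 x d [-0.9 -0.1 24.3] dr [-0.3   0.06 -0.22]
```

View pics/w6.png

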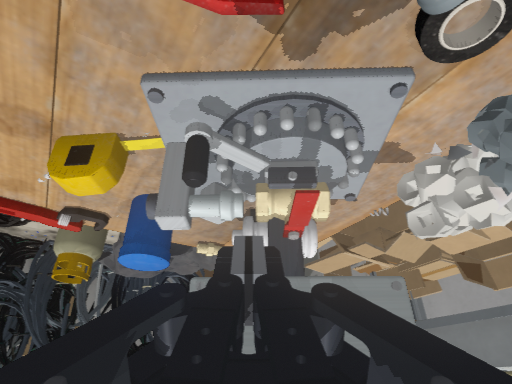

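>>> carry_out --delta_pos '[[-1,0,24],[-1,0,24],[-1,0,24],[-1,0,24]]' --dr '[[-0.3,0,-0.2],[-0.3,0,-0.2],[-0.3,0,-0.2],[-0.3,0,-0.2]]' --gripper '[0,0,0,0]'

```text
time: 8.85
position: [0.5006, -0.1506, 0.0952]
orientation: [[-0.381, 0.858, 0.343], [0.636, 0.513, -0.576], [-0.67, -0.001, -0.742]]
wrist_force: [0.6, 0.6, -1.0]
opening: 0.0001
```

```bash
python3 st.py
python3 - <<'E'
from h import *
from workcell import arm
import cv2
A,s=cur();print(A[:3,3],tostand(A[:3,3]))
print(((RL.T@(levtcp(180)[:3,3]-A[:3,3]))*1000).round(1))
c=arm.read_camera("wrist");cv2.imwrite("pics/w7.png",c["image"][:,:,::-1])
E
```

```text
t 8.85 g [ 0.4969 -0.1443  0.1033] r 0.0661 bear 150.78 hand 120.93 lean 42.1 F [ 0.61  0.62 -0.95] op 0.0001
[ 0.50062736 -0.15058943  0.09516229] [-0.04975466 -0.03313748]
[-3.3  9.6 -3.6]
```

View pics/w7.png

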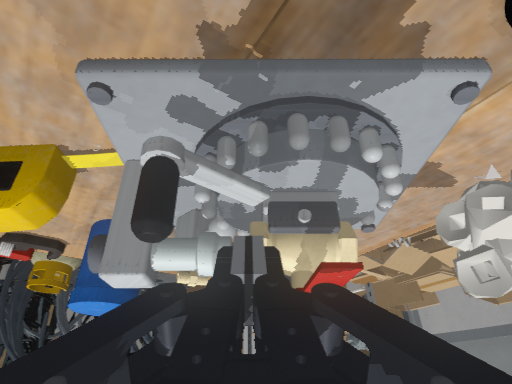

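>>> carry_out --delta_pos '[[-3,9.5,-3.5],[2.7,8.6,-2.4],[1.8,9.7,-1.6]]' --dr '[[0,0,0],[0,0,0],[0,0,0]]' --gripper '[0,0,0]'

```text
time: 9.28
position: [0.521, -0.131, 0.0976]
orientation: [[-0.383, 0.859, 0.339], [0.637, 0.512, -0.577], [-0.669, -0.006, -0.743]]
wrist_force: [-2.0, -4.3, 0.2]
opening: -0.0
```

```bash
cat > l.py <<'E'
from h import *
import sys
from workcell import arm
import cv2
A,s=cur();F=s["wrist_force"];c,sn=np.cos(np.radians(TH)),np.sin(np.radians(TH))
print("t",s["time"],"tcp stand",tostand(A[:3,3]).round(4),"z",A[2,3].round(4),"F stand",np.round([c*F[0]+sn*F[1],-sn*F[0]+c*F[1],F[2]],1))
B=A
for ph in map(float,sys.argv[2:]):
    N=levtcp(ph);print(ph,(A[:3,:3].T@(N[:3,3]-B[:3,3])*1000).round(1));B=N
if sys.argv[1]!="-":
    im=arm.read_camera("scene")["image"][:,:,::-1];cv2.imwrite(f"pics/{sys.argv[1]}.png",cv2.resize(im[80:230,170:330],None,fx=4,fy=4,interpolation=cv2.INTER_CUBIC))
E
python3 l.py s8 150 140 130
```

```text
t 9.275 tcp stand [-0.0562 -0.0057] z 0.0976 F stand [ 2.7 -3.9  0.2]
150.0 [-1.4 11.1 -2.1]
140.0 [-1.  11.4  0.8]
130.0 [-2.7 11.6  2.3]
```

View pics/s8.png

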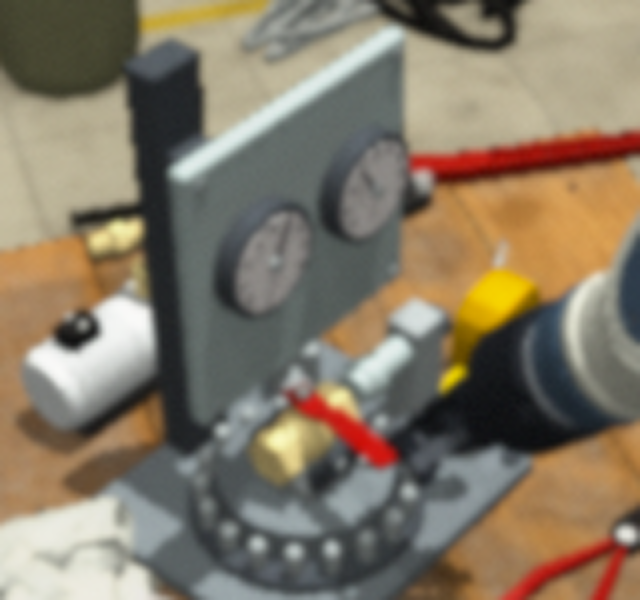

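>>> carry_out --delta_pos '[[-1.4,11,-2],[-1,11.4,0.8],[-2.7,11.6,2.3]]' --dr '[[0,0,0],[0,0,0],[0,0,0]]' --gripper '[0,0,0]'

```text
time: 9.7
position: [0.5551, -0.1151, 0.101]
orientation: [[-0.384, 0.858, 0.341], [0.636, 0.513, -0.576], [-0.67, -0.005, -0.743]]
wrist_force: [-3.3, -2.4, 0.2]
opening: -0.0
```

```bash
python3 l.py - 120 110 100
```

```text
t 9.7 tcp stand [-0.0525  0.0318] z 0.101 F stand [ 0.4 -4.   0.2]
120.0 [-4.4  7.9  5.2]
110.0 [-6.5 10.3  5.8]
100.0 [-8.3  8.6  7.4]
```

>>> carry_out --delta_pos '[[-4.4,8,5.2],[-6.5,10.3,5.8]]' --dr '[[0,0,0],[0,0,0]]' --gripper '[0,0]'

```text
time: 9.95
position: [0.5807, -0.1186, 0.0999]
orientation: [[-0.385, 0.858, 0.341], [0.636, 0.514, -0.576], [-0.669, -0.004, -0.743]]
wrist_force: [-2.6, -0.8, 0.7]
opening: -0.0002
```

```bash
python3 l.py s9 105 100 95 90
```

```text
t 9.95 tcp stand [-0.0365  0.052 ] z 0.0999 F stand [-0.6 -2.7  0.7]
105.0 [-3.5  2.6  3. ]
100.0 [-4.3  4.   3.9]
95.0 [-4.7  3.4  4.2]
90.0 [-5.   2.8  4.5]
```

View pics/s9.png

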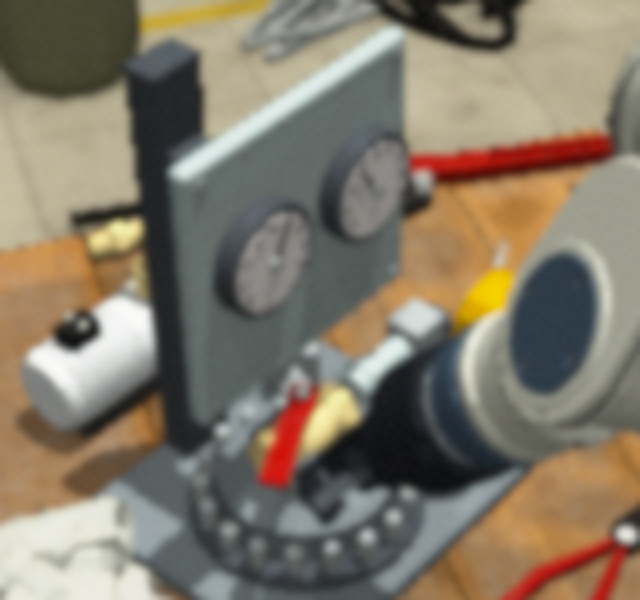

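>>> carry_out --delta_pos '[[-3.5,2.6,3],[-4.3,4,3.9],[-4.7,3.4,4.2]]' --dr '[[0,0,0],[0,0,0],[0,0,0]]' --gripper '[0,0,0]'

```text
time: 10.38
position: [0.6003, -0.1287, 0.0996]
orientation: [[-0.384, 0.858, 0.342], [0.636, 0.514, -0.575], [-0.669, -0.004, -0.743]]
wrist_force: [-3.3, 0.2, 0.6]
opening: -0.0001
```

```bash
python3 l.py s10 92 90 88
```

```text
t 10.375 tcp stand [-0.0178  0.0638] z 0.0996 F stand [-1.9 -2.8  0.6]
92.0 [-1.8  0.1  1. ]
90.0 [-2.   1.   1.8]
88.0 [-1.3  1.   1.2]
```

View pics/s10.png

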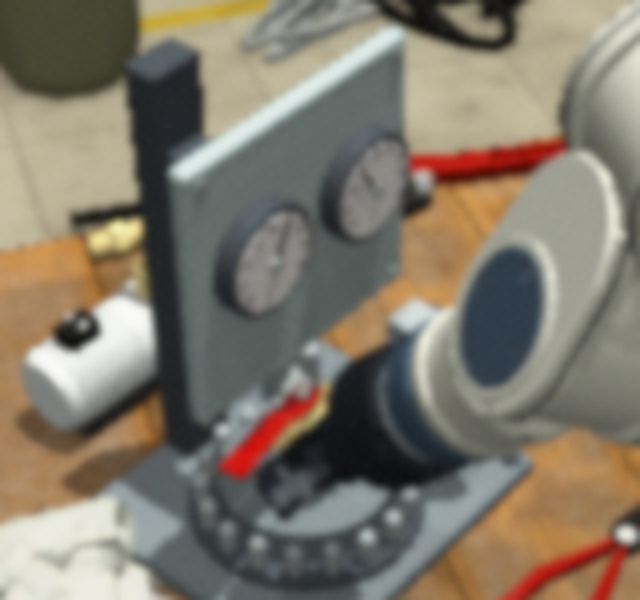

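```bash
cat > la.py <<'E'
from h import *
import cv2,sys
im=cv2.imread(sys.argv[1]).astype(int);m=(im[:,:,2]>140)&(im[:,:,1]<90)&(im[:,:,0]<90)
n,l,st,_=cv2.connectedComponentsWithStats(m.astype(np.uint8))
for i in range(1,n):
    x,y,w,h,a=st[i]
    if a>600 and 200<x<400 and y>350:
        ys,xs=np.where(l==i);P=np.array([tostand(onz("scene",170+(a+.5)/4-.5,80+(b+.5)/4-.5,.121)) for a,b in zip(xs[::5],ys[::5])])
        mu=P.mean(0);u=np.linalg.svd(P-mu,full_matrices=False)[2][0];u*=np.sign(u[1]);t=(P-mu)@u
        far=P[(t>t.max()-.02)].mean(0);print("mid",mu.round(4),"dir",np.degrees(np.arctan2(u[1],u[0])).round(1),"ends",(mu+u*t.min()).round(4),(mu+u*t.max()).round(4),"bearing far",np.degrees(np.arctan2(far[1],far[0])).round(1))
E
python3 la.py pics/s9.png;python3 la.py pics/s10.png
```

```text
mid [-0.024   0.0438] dir 117.0 ends [-0.0019  0.0004] [-0.0402  0.0755] bearing far 118.5
mid [-0.011   0.0483] dir 95.7 ends [-0.006  -0.0021] [-0.0147  0.0848] bearing far 101.0
```

>>> carry_out --delta_pos '[[-2.5,0.5,2.2],[-2.2,0,2]]' --dr '[[0,0,0],[0,0,0]]' --gripper '[0,0]'

```text
time: 10.68
position: [0.6056, -0.134, 0.0998]
orientation: [[-0.384, 0.857, 0.343], [0.637, 0.515, -0.574], [-0.669, -0.002, -0.744]]
wrist_force: [0.2, 4.6, 0.0]
opening: 0.0005
```

```bash
python3 l.py s11 90; python3 la.py pics/s11.png
```

```text
t 10.675 tcp stand [-0.0106  0.0656] z 0.0998 F stand [-3.8  2.5  0. ]
90.0 [ 1.7 -0.6 -1.8]
mid [-0.0086  0.0484] dir 90.9 ends [-0.008   0.0091] [-0.0092  0.0841] bearing far 97.1
```

>>> carry_out --delta_pos '[[-1.5,0,1.3],[0,0,0]]' --dr '[[0,0,0],[0,0,0]]' --gripper '[0,0]'

```text
time: 10.98
position: [0.607, -0.1358, 0.1]
orientation: [[-0.383, 0.857, 0.344], [0.637, 0.515, -0.574], [-0.669, -0.001, -0.743]]
wrist_force: [-0.2, 0.8, 0.4]
opening: -0.0
```

```bash
python3 l.py s12 90; python3 la.py pics/s12.png
```

```text
t 10.975 tcp stand [-0.0082  0.0659] z 0.1 F stand [-0.8  0.2  0.4]
90.0 [ 3.6 -0.9 -3.2]
mid [-0.0073  0.049 ] dir 90.7 ends [-0.0068  0.0124] [-0.0077  0.0843] bearing far 95.9
```

View pics/s12.png

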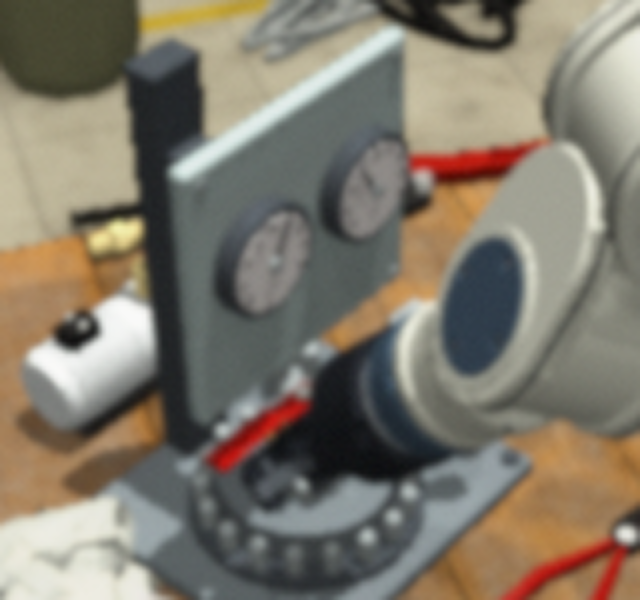

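>>> carry_out --delta_pos '[[-1.5,0,1.3],[0,0,0]]' --dr '[[0,0,0],[0,0,0]]' --gripper '[0,0]'

```text
time: 11.28
position: [0.6082, -0.1375, 0.1002]
orientation: [[-0.383, 0.857, 0.344], [0.637, 0.515, -0.574], [-0.669, -0.001, -0.743]]
wrist_force: [-0.3, 1.6, 0.2]
opening: 0.0002
```

```bash
python3 l.py s13 90; python3 la.py pics/s13.png
```

```text
t 11.275 tcp stand [-0.0062  0.066 ] z 0.1002 F stand [-1.5  0.5  0.2]
90.0 [ 5.2 -1.  -4.4]
mid [-0.0063  0.0486] dir 91.0 ends [-0.0057  0.0153] [-0.0069  0.0824] bearing far 95.3
```

>>> carry_out --delta_pos '[[-1.5,0,1.3],[0,0,0]]' --dr '[[0,0,0],[0,0,0]]' --gripper '[0,0]'

```text
time: 11.58
position: [0.6092, -0.1392, 0.1003]
orientation: [[-0.383, 0.857, 0.344], [0.637, 0.515, -0.574], [-0.669, -0.001, -0.743]]
wrist_force: [0.6, 1.9, -0.0]
opening: 0.0004
```

```bash
python3 l.py s14 90; python3 la.py pics/s14.png;python3 - <<'E'
from workcell import arm
import cv2
c=arm.read_camera("wrist");cv2.imwrite("pics/w14.png",c["image"][:,:,::-1])
E
```

```text
t 11.575 tcp stand [-0.0041  0.0661] z 0.1003 F stand [-1.3  1.5 -0. ]
90.0 [ 6.8 -1.  -5.7]
```

View pics/s14.png

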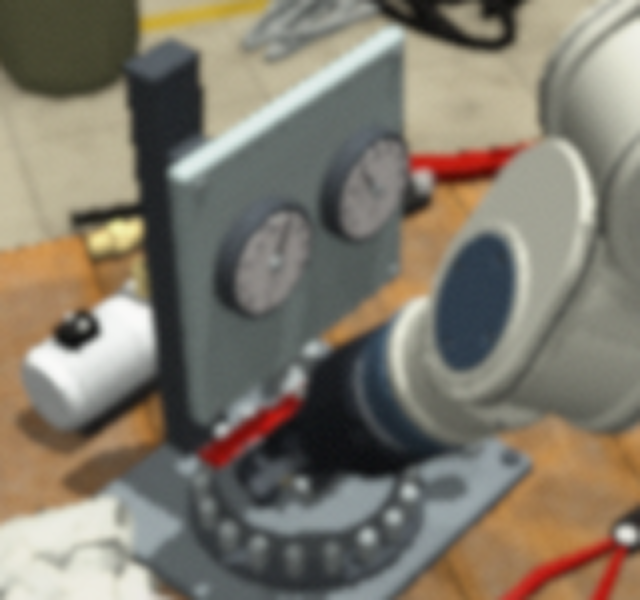

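View pics/w14.png

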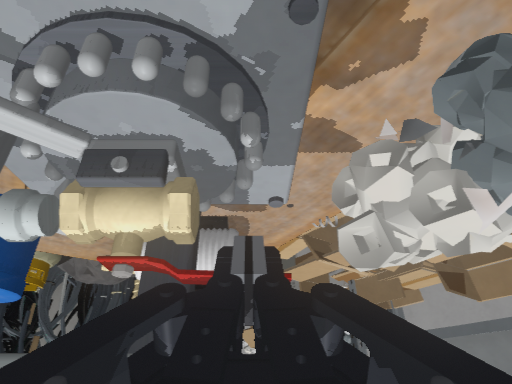

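Run:
```python
from h import *
from workcell import arm
import cv2
A,s=cur();c=arm.read_camera("wrist");im=c["image"].astype(int)
M=A@np.array(c["mount"]);f=192/np.tan(np.radians(c["fov_y"]/2));print("cam stand",tostand(M[:2,3]).round(3),M[2,3])
m=(im[:,:,0]>110)&(im[:,:,1]<60)&(im[:,:,2]<60)
def cast(u,v,z):
    d=M[:3,:3]@np.array([(u-c["cx"])/f,(v-c["cy"])/f,1]);p=M[:3,3];return tostand((p+d*(z-p[2])/d[2])[:2])
for u in range(100,295,10):
    r=np.where(m[240:300,u])[0]+240
    if len(r): print(u,r.min(),r.max(),"front@.112",cast(u,r.min()-.5,.112).round(4),"back@.123",cast(u,r.max()+.5,.123).round(4))
print("nozzle",cast(0,213,.085),"valve end",cast(198,208,.085))
```

```text
cam stand [-0.165  0.066] 0.17061780509581947
100 257 262 front@.112 [-0.0071 -0.0078] back@.123 [-0.0295  0.0033]
110 257 270 front@.112 [-0.0071 -0.0027] back@.123 [-0.0189  0.0038]
120 257 262 front@.112 [-0.0072  0.0023] back@.123 [-0.0296  0.0118]
130 257 264 front@.112 [-0.0072  0.0073] back@.123 [-0.0271  0.0153]
140 257 270 front@.112 [-0.0073  0.0123] back@.123 [-0.019   0.0174]
150 258 270 front@.112 [-0.0059  0.017 ] back@.123 [-0.019   0.0219]
160 259 271 front@.112 [-0.0045  0.0217] back@.123 [-0.0176  0.0262]
170 264 274 front@.112 [0.003  0.0253] back@.123 [-0.0132  0.0299]
180 270 280 front@.112 [0.0128 0.0289] back@.123 [-0.0037  0.0329]
190 270 283 front@.112 [0.0128 0.0344] back@.123 [0.0015 0.0371]
200 273 283 front@.112 [0.018  0.0393] back@.123 [0.0014 0.0422]
210 271 277 front@.112 [0.0144 0.0453] back@.123 [-0.0087  0.0482]
290 274 280 front@.112 [0.0194 0.0906] back@.123 [-0.0042  0.0871]
nozzle [-0.00209676 -0.07145074] valve end [-0.00870682  0.0393533 ]
```

Run:
```python
from h import *
from workcell import arm
import cv2
c=arm.read_camera("top")["image"][:,:,::-1];cv2.imwrite("pics/t14.png",cv2.resize(c[110:280,180:400],None,fx=3.5,fy=3.5,interpolation=cv2.INTER_CUBIC))
```

```text
(no output)
```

View pics/t14.png

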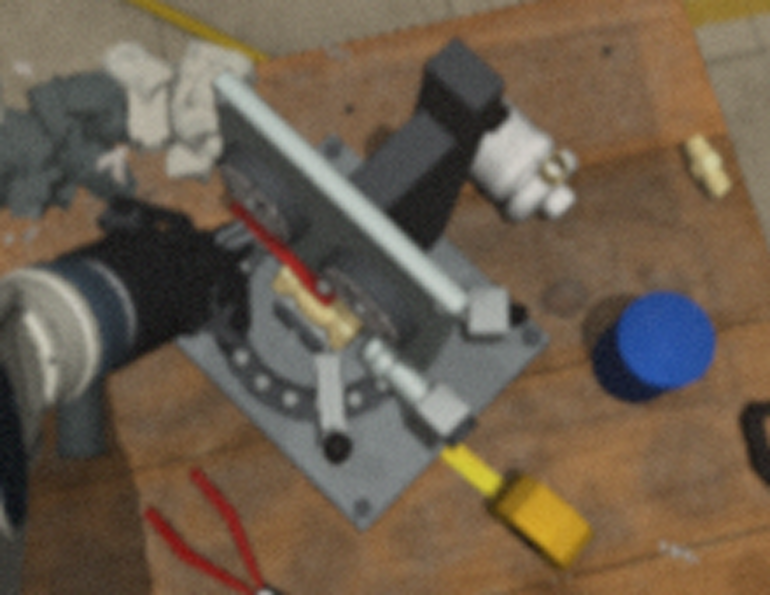

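```bash
cat > te.py <<'E'
from h import *
from workcell import arm
import cv2
im=arm.read_camera("top")["image"].astype(int);m=(im[:,:,0]>90)&(im[:,:,1]<60)&(im[:,:,2]<60)
P=[]
for v in range(165,200):
    r=np.where(m[v,235:285])[0]+235
    if len(r):
        a=tostand(onz("top",r.min()-.5,v,.123));P.append(a);print(v,r.min(),r.max(),a.round(4))
P=np.array(P);k=(P[:,1]>.02)&(P[:,1]<.075)
p=np.polyfit(P[k,1],P[k,0],1);print("front edge slope deg",np.degrees(np.arctan(p[0])),"x at y=0",p[1])
E
python3 te.py
```

```text
168 247 247 [-0.0046  0.0851]
169 245 249 [-0.0097  0.0866]
170 246 249 [-0.0097  0.0832]
171 247 250 [-0.0098  0.0797]
172 247 252 [-0.0115  0.0779]
173 250 252 [-0.0081  0.0711]
174 250 253 [-0.0098  0.0693]
175 251 254 [-0.0098  0.0658]
176 253 256 [-0.0081  0.0607]
177 253 256 [-0.0098  0.0589]
178 254 258 [-0.0099  0.0555]
179 255 258 [-0.0099  0.0521]
180 256 260 [-0.0099  0.0486]
181 256 262 [-0.0116  0.0469]
182 258 263 [-0.0099  0.0418]
183 259 264 [-0.0099  0.0384]
184 260 265 [-0.0099  0.035 ]
185 263 266 [-0.0066  0.0283]
186 264 266 [-0.0066  0.0249]
187 264 267 [-0.0083  0.0231]
188 265 268 [-0.0083  0.0197]
189 266 269 [-0.0083  0.0164]
190 267 270 [-0.0083  0.013 ]
191 268 269 [-0.0083  0.0096]
192 269 269 [-0.0084  0.0062]
193 270 270 [-0.0084  0.0029]
194 271 274 [-0.0084 -0.0005]
195 272 274 [-0.0084 -0.0039]
196 273 273 [-0.0084 -0.0072]
front edge slope deg -1.813379147188189 x at y=0 -0.00768148253457046
```

>>> carry_out --delta_pos '[[5,0,-2],[3,0,-10],[0,0,-25],[0,0,-40],[0,0,-40],[0,0,0]]' --dr '[[0,0,0],[0,0,0],[0,0,0],[0,0,0],[0,0,0],[0,0,0]]' --gripper '[0,0,0,0,0,0]'

```text
time: 12.58
position: [0.5631, -0.064, 0.1856]
orientation: [[-0.382, 0.858, 0.344], [0.636, 0.514, -0.575], [-0.67, -0.001, -0.742]]
wrist_force: [0.3, -0.1, -0.1]
opening: -0.0
```

```bash
python3 l.py s15; python3 te.py | tail -1
python3 - <<'E'
from workcell import arm
import cv2
c=arm.read_camera("wrist");cv2.imwrite("pics/w15.png",c["image"][:,:,::-1])
c=arm.read_camera("top")["image"][:,:,::-1];cv2.imwrite("pics/t15.png",cv2.resize(c[110:280,180:400],None,fx=3.5,fy=3.5,interpolation=cv2.INTER_CUBIC))
E
```

```text
t 12.575 tcp stand [-0.0924  0.0647] z 0.1856 F stand [ 0.2  0.2 -0.1]
front edge slope deg -3.547142118359976 x at y=0 -0.0058008550397666446
```

View pics/t15.png

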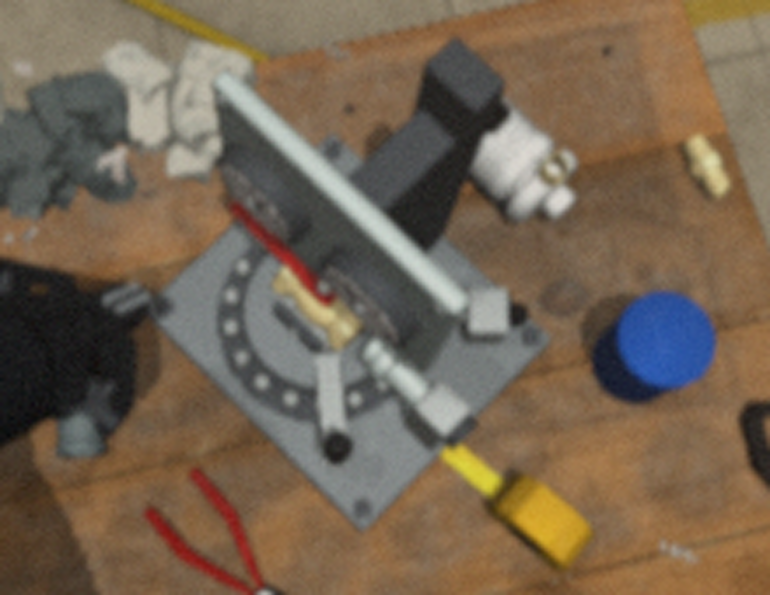

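View pics/s15.png

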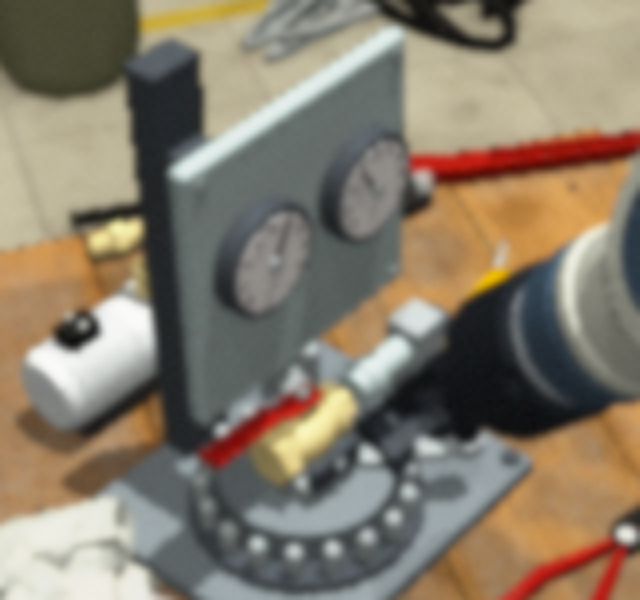

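View pics/w15.png

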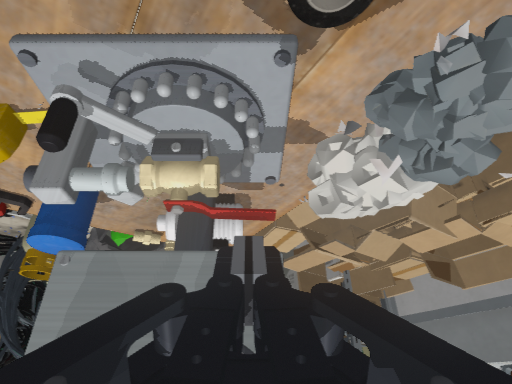

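Run:
```python
from h import *
from workcell import arm
import cv2
A,s=cur();c=arm.read_camera("wrist");im=c["image"].astype(int)
M=A@np.array(c["mount"]);f=192/np.tan(np.radians(c["fov_y"]/2));print("cam stand",tostand(M[:2,3]).round(3),M[2,3])
m=(im[:,:,0]>90)&(im[:,:,1]<70)&(im[:,:,2]<70)
def cast(u,v,z):
    d=M[:3,:3]@np.array([(u-c["cx"])/f,(v-c["cy"])/f,1]);p=M[:3,3];return tostand((p+d*(z-p[2])/d[2])[:2])
Q=[]
for u in range(160,280,5):
    r=np.where(m[190:230,u])[0]+190
    if len(r):
        a,b=cast(u,r.min()-.5,.112),cast(u,r.max()+.5,.123);Q.append((a,b));print(u,r.min(),r.max(),a.round(4),b.round(4))
img=c["image"][130:250,20:290,::-1];cv2.imwrite("pics/w16.png",cv2.resize(img,None,fx=2.9,fy=2.9,interpolation=cv2.INTER_CUBIC))
```

```text
cam stand [-0.252  0.064] 0.25232319365053735
165 201 204 [-0.0094 -0.0073] [-0.022  -0.0031]
170 201 211 [-0.0094 -0.003 ] [-0.0102 -0.0015]
175 202 205 [-0.0078  0.0009] [-0.0204  0.0046]
180 202 205 [-0.0078  0.0052] [-0.0205  0.0087]
185 201 212 [-0.0096  0.0097] [-0.0086  0.0108]
190 201 212 [-0.0096  0.014 ] [-0.0086  0.0149]
195 202 212 [-0.008  0.018] [-0.0087  0.0191]
200 203 213 [-0.0063  0.0221] [-0.007   0.0231]
205 205 215 [-0.0029  0.026 ] [-0.0034  0.0269]
210 208 217 [0.0025 0.0299] [0.0003 0.0308]
215 208 219 [0.0024 0.0343] [0.004  0.0348]
220 209 219 [0.0042 0.0386] [0.0039 0.0391]
225 209 219 [0.0041 0.043 ] [0.0039 0.0435]
230 209 219 [0.0041 0.0474] [0.0038 0.0478]
235 209 219 [0.004  0.0519] [0.0038 0.0522]
240 210 219 [0.0058 0.0562] [0.0037 0.0565]
245 209 220 [0.0039 0.0607] [0.0056 0.0608]
250 210 220 [0.0057 0.0651] [0.0055 0.0652]
255 210 220 [0.0056 0.0696] [0.0054 0.0695]
260 210 220 [0.0055 0.074 ] [0.0054 0.0739]
265 210 221 [0.0055 0.0785] [0.0073 0.0783]
270 211 221 [0.0073 0.083 ] [0.0072 0.0827]
275 211 221 [0.0072 0.0875] [0.0071 0.0871]
```

View pics/w16.png

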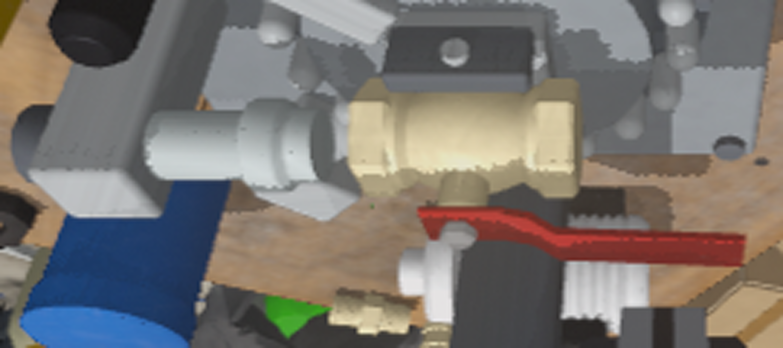

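```bash
cat >> te.py <<'E'
for lo in (.03,.035,.04):
    k=(P[:,1]>lo)&(P[:,1]<.084);p=np.polyfit(P[k,1],P[k,0],1);print(lo,"slope",np.degrees(np.arctan(p[0])),"x0",p[1],"bearing of edge mid",P[k].mean(0))
E
python3 te.py | tail -45
python3 - <<'E'
from h import *
import cv2
# pipe direction, panel top edge direction in top image
tz=lambda x,y,z:tostand(onz("top",180+(x+.5)/3.5-.5,110+(y+.5)/3.5-.5,z))
for a,b,z in (((217,80),(457,308),.33),((374,347),(440,408),.095)):
    d=tz(*a,z)-tz(*b,z);print(np.degrees(np.arctan2(d[1],d[0])))
E
```

```text
167 246 246 [-0.0046  0.0886]
168 246 248 [-0.0063  0.0868]
169 246 249 [-0.008  0.085]
170 246 250 [-0.0097  0.0832]
171 247 251 [-0.0098  0.0797]
172 248 251 [-0.0098  0.0762]
173 250 253 [-0.0081  0.0711]
174 250 254 [-0.0098  0.0693]
175 251 255 [-0.0098  0.0658]
176 253 257 [-0.0081  0.0607]
177 253 258 [-0.0098  0.0589]
178 254 258 [-0.0099  0.0555]
179 256 259 [-0.0082  0.0504]
180 256 260 [-0.0099  0.0486]
181 256 262 [-0.0116  0.0469]
182 259 263 [-0.0082  0.0402]
183 260 264 [-0.0082  0.0367]
184 261 265 [-0.0082  0.0333]
185 263 266 [-0.0066  0.0283]
186 264 267 [-0.0066  0.0249]
187 265 268 [-0.0066  0.0215]
188 266 268 [-0.0066  0.0181]
189 266 270 [-0.0083  0.0164]
190 267 270 [-0.0083  0.013 ]
191 268 269 [-0.0083  0.0096]
192 269 269 [-0.0084  0.0062]
193 270 270 [-0.0084  0.0029]
194 273 275 [-0.005  -0.0038]
195 272 274 [-0.0084 -0.0039]
front edge slope deg -3.1333710163258317 x at y=0 -0.006038188803660218
0.03 slope -1.086430577395923 x0 -0.008164785422771022 bearing of edge mid [-0.00927311  0.05844366]
0.035 slope -0.7781899820217599 x0 -0.008528647051349383 bearing of edge mid [-0.00934684  0.06023764]
0.04 slope -0.2464452208677677 x0 -0.00916616435416689 bearing of edge mid [-0.00943304  0.06204542]
90.53138402389823
92.02310356349233
```

```bash
python3 -c "
from workcell import arm
print(arm.observe()['wrist_force'],arm.observe()['time']);print(arm.hand_in())"
```

```text
[ 0.23669082 -0.21326144  0.02901758] 12.875
the job is handed in; nothing more can be done
None
```

I turned the swivel three clicks counter-clockwise by its knob and released it in the click where the valve points at the nozzle. I then swept the lever a quarter turn clockwise with closed fingers, backed the hand clear and handed in at 12.9 s. No verdict was reported.

What the last checks showed:
- **Swivel:** after release the top camera put the knob at 229.5° (target 230°). It stood at the same pixel position after the lever was pushed, so the table did not leave its click.
- **Valve shut while turning:** before the push the lever measured within about 2° of square to the pipe.
- **Valve open:** the outer part of the lever's front edge read 0.2 to 1.1° short of in line in the top view. It lay 9.3 mm from the axis, against 9 mm expected.
- **Forces:** the readings stayed well under the limits, at most about 18 N while turning the knob and 5 N on the lever. At the end the wrist force was about 0.3 N, with the hand clear of everything.
- **Bystanders:** those in view looked unmoved in the last pictures. I did not measure them.

Checks that disagreed:
- **Lever angle in other views:** the wrist view put the lever 3 to 5° past in line, and the scene view's last fit read a few degrees short. Both were grazing or partly hidden views, and both differences are inside the 7° allowed.
- **Lever stop:** I felt no clear force rise at the stop. "Fully open" therefore rests on the top view.
- **Gripper opening:** it read 10 to 15 mm on the 20 mm knob, though the hold did not slip.

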